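Hold a drysuit valve insert under the bench lever press

TASK

The glue is already on: set the drysuit valve housing spigot-down in the round nest of the bench lever press, then drop the metal insert stem-down into the housing's bore, each fully home. Then pull the press's spring-return lever down until it is level, so that its sprung foot bears on the insert, and finish while still holding it there, because the lever springs up if you let go. Leave the glue tin, the brush and the handled steel weight where they are.

Things in the scene. Friction and masses are not known exactly. Their poses are not given: they have to be found in the camera images.
- press: bench lever press fixed to the bench: grey base plate 250 x 120 x 15 mm, aluminium nest block 84 x 84 mm (top 33 mm above the bench), two cheeks 127 mm high with the lever's pivot. Origin on the bench under the nest's centre; x from the nest to the pivot (far side), y along the pivot pin, z up. The lever swings in its x-z plane, y = 0
- nest (a point): centre of the mouth of the nest's round bore, in the block's top face, 33 mm above the bench; the bore is 33 mm wide and 18 mm deep. Axes as the press
- pivot (a point): axis of the lever's pivot pin (along the press's y), 140 mm beyond the nest's centre along the press's x and 110 mm above the bench
- handle (a point): centre of the black T-handle on the lever's end, a round bar 24 mm thick, 120 mm long along the press's y, centred on the lever, 215 mm from the pivot. Lever up: right above the pivot, 325 mm above the bench; level: 75 mm to the near side (-x) of the nest, 110 mm up. Shut fingers can draw it from behind and end on top of it. The lever is a bar 18 mm wide (y), 14 mm thick, its neck 12 mm
- lever (a joint): lever angle (rad): 0 upright, where its return spring keeps it; grows as the handle is pulled to the near side and down; 1.571 level; stop at 1.72. Return spring 0.24 N m upright, 1.5 N m level. With the foot bearing on the insert, holding it level takes about 10 N down at the handle
- foot (a joint): travel of the sprung pressure foot into its sleeve under the lever (m): 0 fully out, 0.020 fully in; spring 0.8 N/mm, 2.4 N to start it. With both parts home the foot meets the insert when the lever stands at about 1.50 rad and is about 10 mm in when the lever is level
- foot_face (a point): centre of the foot's round rubber face, 26 mm wide, 140 mm along the lever from the pivot and 55 mm below the lever's axis when out. Lever level: straight above the nest. Lever up: 85 mm beyond the nest's axis (+x), 250 mm above the bench, so the space above the nest is free
- housing: black plastic drysuit valve housing, 30 mm high, 110 g: spigot 30 mm wide, 12 mm high; flange 60 mm wide, 12 to 17 mm up; hub 44 mm wide, 17 to 30 mm up, with a bore 23 mm wide, 13 mm deep. Stands on its spigot beside the press. Origin at the centre of the spigot's underside, z up. Home: flange on the nest block, origin 12 mm below the nest's mouth
- insert: aluminium valve insert, 25 mm high, 60 g: stem 20 mm wide, 11 mm high; above it a head 34 mm wide, 14 mm high, flat on top. Stands on its stem on the other side of the press. Origin at the centre of the stem's underside, z up. Home: head on the housing's hub, origin 19 mm above the housing's origin
- tin: open glue tin, 74 mm wide, 110 mm high, to be left alone; origin at the centre of its underside
- brush: glue brush lying beyond the press, to be left alone; origin near the middle of its length
- weight: flat steel weight 250 x 50 x 18 mm with a black bow handle up to 82 mm high, to be left alone; origin at the centre of its underside
Mind the look-alikes: they are no part of the job. Of the things like the housing, leave any that is turquoise; of the rest the larger one is meant.

How it is judged:
On the way, in this order (a step that is already met when the one before it is completed fails the run):
1. the housing is home in the nest, upright and let go, the insert not yet in it (horizontal distance between housing and nest below 0.004 m and z of housing in the frame of nest below -0.0095 m and angle between housing's own z axis and vertical below 0.1 rad and contact force between each of the fingers, the arm and housing below 0.3 N and distance between insert and housing above 0.06 m), for 0.2 s.
2. the insert is home in the housing's bore, upright and let go (z of insert in the frame of housing below 0.0215 m and horizontal distance between insert and housing below 0.004 m and angle between insert's own z axis and vertical below 0.1 rad and contact force between each of the fingers, the arm and insert below 0.3 N and horizontal distance between housing and nest below 0.004 m and value of joint lever below 1.4 rad), for 0.2 s.
At the end, for the whole second after the job is handed in: Robot holds the lever (over 3 N) level within 0.046 rad, at rest; foot presses the insert over 3 N, 3 to 18 mm in; housing home in nest, insert home in housing (each within 4 mm of axis, 2.5 mm of seat, tilt under 0.1 rad), robot touching neither; tin, brush, weight moved under 25 mm (value of joint lever between 1.525 and 1.617 rad and velocity of joint lever between -0.1 and 0.1 rad/s and value of joint foot between 0.003 and 0.018 m and contact force between press and insert above 3 N and contact force between any of the fingers, the arm and press above 3 N and contact force between each of the fingers, the arm and insert below 0.3 N and contact force between each of the fingers, the arm and housing below 0.3 N and horizontal distance between housing and nest below 0.004 m and z of housing in the frame of nest below -0.0095 m and angle between each of housing, insert's own z axis and vertical below 0.1 rad and z of insert in the frame of housing below 0.0215 m and horizontal distance between insert and housing below 0.004 m); the arm keeps its last pose, push and grip.
It fails at once if the glue tin, the brush or the weight is moved by more than 25 mm (distance of any of tin, brush, weight from where it was at the start of the episode above 0.025 m).
It also fails if it takes over 72 s, if anything falls off the work surface, if the arm or the gripper's body presses on something with over 40 N, if the wrist force passes 120 N, or if a joint passes its speed limit or range.

ROBOT

A 6-joint arm with a two-finger parallel gripper is mounted at the origin on the work surface. World frame = base frame: x ahead of the robot, y to its left, z up, the work surface at z = 0. Lengths are in m, angles in rad, forces in N, time in s.
With the tool pointing down it reaches from about 0.35 to 0.8 m from the base axis. Payload 7.3 kg.
Tool frame: the origin (TCP) lies at the very end of the fingers, on their centre line; the grasp point (between the pads) lies 19 mm behind it; z points along the fingers, y is the line along which they close (so a half turn about z gives the same grasp; the last joint's range is limited). The gripper opens to 85 mm and grips with 20 to 120 N. Pads are 22 mm wide; open, the fingers measure 114 mm over their backs; the gripper's body (76 mm by 85 mm) begins 54 mm behind the grasp point. The pads swing forward as they close: fully open they stand 13 mm farther back than shut.
Start: joints at [0.977, 0.342, 1.524, -0, 1.275, -0.146], TCP at [0.227, 0.473, 0.231] pointing down, gripper open.
Joint ranges: [-2.53, 2.53], [-0.77, 2.02], [0.04, 2.7], [-1, 4.14], [0.28, 2.66], [-3.11, 3.11]. Speed limits (rad/s): [2.57, 2.57, 3.14, 3.14, 3.14, 3.14].

INTERFACE

Orientations are given as a unit quaternion [x, y, z, w].
In Python, from rig import readout, eyes, r gives the robot as it stands.
- The arm moves only by the tool drive_tool, never from a script. Its argument "steps" is text: rows parted by semicolons, each of 7 numbers parted by spaces: the finger opening in m, from 0 to 0.0854, then the shift along the world's x, y, z in m, then the turn, a rotation vector about the world's x, y, z in degrees. In form: fingers dx dy dz wx wy wz; .... A call has 1 to 5 rows; each row shifts and turns the commanded pose from where the row before left it; what a row does not reach is not made up. A row lasts 1/12 s, in which the tool goes at most 41.7 mm and 7.16 degrees, less where a joint would pass 70% of its speed; a pose out of reach is approached as far as the arm can. A call with a gripper value outside its range is refused whole. The fingers move at their own pace and stop on an object; "force" is the grip in N (left out, the last holds). Time passes only in rows, so rows that do not move let the fingers close. It gives the time, the measured TCP pose, the force, the opening and the grip force at its end, in the units of the state.
- readout.sense(): the state, without advancing time (a new reading comes with each control period).
- eyes.capture(name): name is "side" or "top"; returns (picture, depth): 420x560x3 uint8, red, green, blue; 420x560 float32, m along the optical axis (not along the pixel's ray), 0 where there is no reading.
- eyes.calibration(name): a dict with "fx", "fy", "cx", "cy" (pixels), "R" (3x3) and "t" (3): a world point X has camera coordinates R X + t. Camera axes: x right, y down, z forward; pixel columns grow to the right and rows downward; lengths in m; the calibration is good to about 2 mm. A picture is of the moment at which its call begins. calibration takes no time and is no camera call.
- r.sign_off(): hands the job in; it is judged then, once.
The state is a dict: "clock": time; "joint_pos": joint angles; "joint_vel": joint speeds; "tau": joint torques, N m; "eef_pos": TCP position; "ee_rot": TCP orientation; "ft_force": force on the tool from outside, world axes, zero at the start; "wrist_torque": the same for the moment, N m; "gripper_width": opening from 0.0 (shut) to 1.0 (fully open); "finger_force": force on a finger pad.
Only numpy, scipy, OpenCV 4.12 (cv2) and the standard library are available. Lean on these libraries where they do the work, as an engineer would, in place of code of your own. Each camera call takes 0.05 s, during which the arm holds its last target. There are 200 camera calls.

## Working session

There is one attempt and no reset: what is moved stays moved. The work goes in short steps, Python scripts to look and compute and a tool call to move; the robot and the scene stay as the last step left them, time stands still between calls to the robot, and variables do not carry over. Pictures are saved under pics/ and viewed, at most 10 in all, crops included, and the job is handed in when it is done.

Besides the shell and the picture viewer there is one more tool, called after "Emit:" as a command line: name --argument value ..., lists and objects as JSON in quotes. drive_tool: Moves the arm, as the interface text tells. Its arguments: {"type":"object","properties":{"steps":{"type":"string"},"force":{"type":"number"}},"required":["steps"]}

```bash
mkdir -p pics; ls; cat > h.py <<'E'
import numpy as np,cv2
from rig import readout,eyes,r
def cap(n,f):
    p,d=eyes.capture(n);np.savez(''+f+'.npz',p=p,d=d);cv2.imwrite('pics/'+f+'.png',p[:,:,::-1]);return p,d
def world(n,d):
    c=eyes.calibration(n);R=np.array(c['R']);t=np.array(c['t'])
    v,u=np.mgrid[0:d.shape[0],0:d.shape[1]]
    X=np.stack([(u-c['cx'])/c['fx']*d,(v-c['cy'])/c['fy']*d,d],-1)
    return (X-t)@R
E
python3 - <<'E'
from h import *
for n in('top','side'):
    cap(n,n+'0');c=eyes.calibration(n);print(n,c)
print(readout.sense())
E
```

```text
pics
top {'fx': 509.52674653052594, 'fy': 509.52674653052594, 'cx': 280.4122572706745, 'cy': 214.9821225011036, 'R': array([[ 5.55360218e-04, -9.99761124e-01, -2.18491761e-02],
       [-9.95955636e-01,  1.41005030e-03, -8.98353148e-02],
       [ 8.98446637e-02,  2.18107010e-02, -9.95716943e-01]]), 't': array([0.02694935, 0.62251913, 1.49175034])}
side {'fx': 461.01931663484373, 'fy': 461.01931663484373, 'cx': 278.40848650454143, 'cy': 210.12783796554092, 'R': array([[-0.94258639, -0.33395923,  0.00146159],
       [-0.23701688,  0.66587451, -0.70741369],
       [ 0.23527409, -0.66714494, -0.70679822]]), 't': array([0.55051421, 0.288791  , 1.300038  ])}
{'clock': 0.1, 'joint_pos': array([ 9.77002980e-01,  3.42599960e-01,  1.52488163e+00,  2.67398708e-06,
        1.27539927e+00, -1.45981750e-01]), 'joint_vel': array([ 0.00040861, -0.00204454, -0.00257458,  0.00022302,  0.00096624,
       -0.00063169]), 'tau': array([ 1.10313966e-03, -4.34449983e+01, -2.46489877e+01, -8.46412536e-05,
        4.69191611e-03,  5.59925098e-06]), 'eef_pos': array([0.22710082, 0.47296368, 0.23073692]), 'ee_rot': array([ 2.22039942e-01,  9.75037358e-01, -6.00077421e-04, -2.34041894e-04]), 'ft_force': array([ 0.25021982, -0.00359271, -0.07202759]), 'wrist_torque': array([ 0.04516498,  0.01846753, -0.03126339]), 'finger_force': 0.0, 'gripper_width': 1.000586679404324}
```

View pics/top0.png

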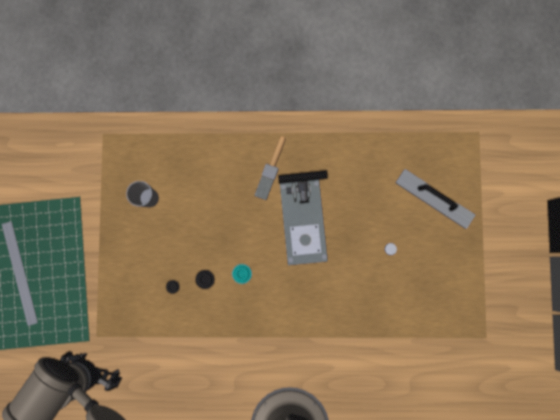

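View pics/side0.png

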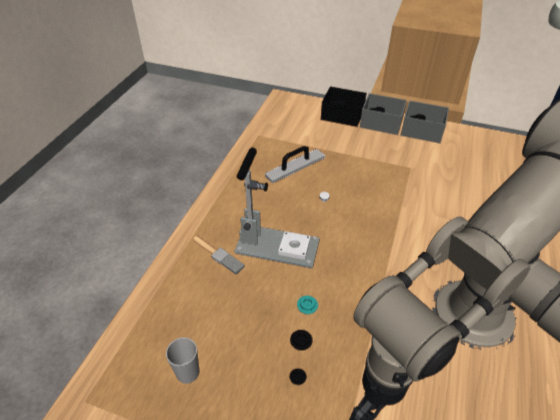

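Top view: the turquoise look-alike is at (242,273), the larger black housing at (205,279) and a smaller black one at (173,286). The insert is at (391,249), the nest at (305,240) and the handle at (303,176). The side view agrees.

```bash
python3 - <<'E'
from h import *
D={n:np.load(n+'0.npz') for n in('top','side')}
W={n:world(n,D[n]['d']) for n in D}
boxes={'top':{'hous':(190,264,221,295),'small':(163,277,183,297),'ins':(382,240,400,258),'nest':(284,220,328,262),'handle':(275,168,332,185)},
'side':{'hous':(286,326,317,353),'small':(286,366,310,386),'ins':(316,189,333,203),'nest':(272,228,320,262),'handle':(235,145,260,185)}}
rng={'hous':(.008,.05),'small':(.008,.05),'ins':(.012,.05),'nest':(.027,.045),'handle':(.29,.36)}
for n in W:
  for k,(a,b,c,d) in boxes[n].items():
    w=W[n][b:d,a:c].reshape(-1,3);col=D[n]['p'][b:d,a:c].reshape(-1,3)
    m=(w[:,2]>rng[k][0])&(w[:,2]<rng[k][1])
    q=w[m]
    zt=np.percentile(q[:,2],95)
    s=q[q[:,2]>zt-.006] if k!='nest' else q
    rect=cv2.minAreaRect((s[:,:2]*1000).astype(np.float32));cc,rr=cv2.minEnclosingCircle((s[:,:2]*1000).astype(np.float32))
    print(n,k,len(s),'z95 %.4f'%zt,'med',np.round(np.median(s,0),4),'rect',np.round(rect[0],1),np.round(rect[1],1),round(rect[2],1),'circ',np.round(cc,1),round(rr,1))
  b=W[n]; print('board z',np.median(b[300:320,300:400,2]) if n=='top' else '')
E
python3 - <<'E'
import cv2
a=cv2.imread('pics/top0.png')[150:310,160:420]
cv2.imwrite('pics/topc.png',cv2.resize(a,None,fx=3,fy=3,interpolation=cv2.INTER_CUBIC))
E
```

```text
top hous 105 z95 0.0339 med [0.4328 0.2513 0.0315] rect [432.7 252.6] [42.  41.2] 90.0 circ [434.2 252.6] 22.4
top small 53 z95 0.0258 med [0.4115 0.3479 0.023 ] rect [412.4 350. ] [31.9 29.1] 45.0 circ [413.4 346.7] 18.2
top ins 70 z95 0.0306 med [ 0.5213 -0.2996  0.0272] rect [ 524.3 -298.6] [32.4 29.5] 89.9 circ [ 524.5 -298.5] 16.6
top nest 700 z95 0.0390 med [ 0.5507 -0.0463  0.0338] rect [545.8 -41.6] [93.2 95.5] 5.8 circ [544.9 -40.4] 65.2
top handle 335 z95 0.3401 med [ 0.6901 -0.0363  0.3366] rect [689.5 -32.9] [ 21.  118.5] 5.7 circ [690.9 -32.8] 59.4
board z 0.0011730447743766434
side hous 147 z95 0.0326 med [0.4303 0.2541 0.0303] rect [430.4 254.4] [41.9 42.6] 74.1 circ [431.  253.2] 22.5
side small 95 z95 0.0241 med [0.4091 0.3511 0.0213] rect [408.7 350.9] [30.8 30.6] 37.9 circ [408.3 353.9] 18.8
side ins 37 z95 0.0300 med [ 0.5204 -0.2975  0.0264] rect [ 520.9 -297.4] [30.4 28.3] 53.8 circ [ 521.1 -296.7] 17.8
side nest 532 z95 0.0377 med [ 0.5479 -0.0435  0.0336] rect [548.3 -45.9] [84.4 91.5] 5.5 circ [548.4 -47.3] 60.4
side handle 186 z95 0.3388 med [ 0.6862 -0.0275  0.3362] rect [686.8 -32.6] [ 20.9 120.4] 5.9 circ [689.3 -32.3] 60.3
board z
```

View pics/topc.png

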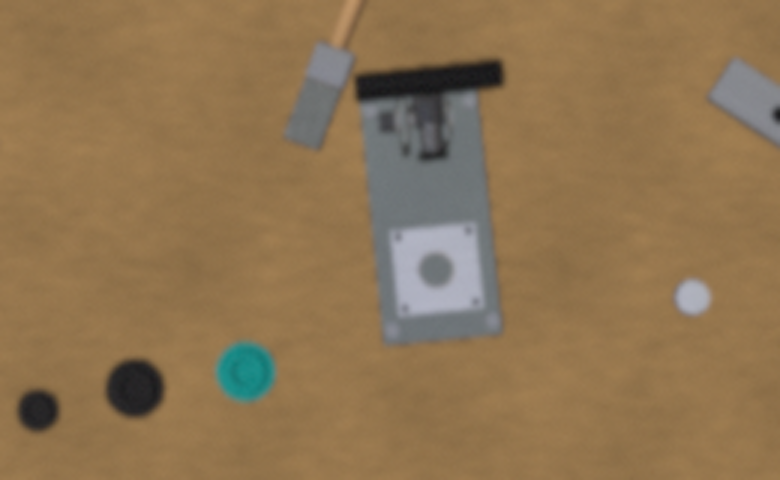

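```bash
cat >> h.py <<'E'
def plane(n,u,v,z):
    c=eyes.calibration(n);R=np.array(c['R']);t=np.array(c['t'])
    ray=R.T@np.array([(u-c['cx'])/c['fx'],(v-c['cy'])/c['fy'],1.]);o=-R.T@t
    return o+ray*(z-o[2])/ray[2]
def blob(p,box,f,k=8):
    a,b,c,d=box
    g=cv2.resize(p[b:d,a:c],None,fx=k,fy=k,interpolation=cv2.INTER_CUBIC).astype(int)
    m=f(g).astype(np.uint8)
    cs=max(cv2.findContours(m,cv2.RETR_EXTERNAL,cv2.CHAIN_APPROX_NONE)[0],key=cv2.contourArea)
    return cs.reshape(-1,2)/k+np.array([a,b])+.5/k-.5
def onplane(n,c,z): return np.array([plane(n,u,v,z)[:2]*1000 for u,v in c],np.float32)
E
python3 - <<'E'
from h import *
for n,B in (('top',{'hous':(185,259,226,299),'ins':(378,236,405,262),'nest':(284,220,328,262),'bore':(296,231,316,249)}),('side',{'hous':(280,320,325,359),'ins':(311,185,338,205),'nest':(272,226,322,264),'bore':(284,236,306,252)})):
    p=np.load(n+'0.npz')['p']
    for k,b in B.items():
        f={'hous':lambda g:g.sum(2)<130,'ins':lambda g:(g[:,:,2]>125),'nest':lambda g:g[:,:,2]>165,'bore':lambda g:g[:,:,2]<165}[k]
        z={'hous':.017,'ins':.025,'nest':.033,'bore':.033}[k]
        w=onplane(n,blob(p,b,f),z)
        print(n,k,'ell',np.round(cv2.fitEllipse(w),1) if 0 else [np.round(x,1) for x in cv2.fitEllipse(w)],'rect',[np.round(x,1) for x in cv2.minAreaRect(w)])
E
```

```text
top hous ell [array([432.6, 252.7]), array([48.5, 49. ]), np.float64(132.7)] rect [array([432.6, 252.7]), array([48.5, 49.4]), np.float64(0.1)]
top ins ell [array([ 522.5, -298.9]), array([34.6, 34.9]), np.float64(62.6)] rect [array([ 522.6, -299. ]), array([35. , 34.7]), np.float64(90.0)]
top nest ell [array([549.5, -46.6]), array([91.3, 92.1]), np.float64(150.8)] rect [array([549.6, -46.7]), array([83.6, 82.8]), np.float64(5.8)]
top bore ell [array([549.3, -46. ]), array([35.4, 36. ]), np.float64(129.9)] rect [array([549.2, -45.8]), array([35.8, 35.9]), np.float64(90.0)]
side hous ell [array([431.8, 252.4]), array([55.9, 56.8]), np.float64(9.3)] rect [array([432. , 252.4]), array([55.9, 56.3]), np.float64(19.6)]
side ins ell [array([ 521.3, -298.4]), array([34. , 50.8]), np.float64(10.9)] rect [array([ 519.1, -298. ]), array([36.9, 49.7]), np.float64(37.5)]Traceback (most recent call last):
  File "<stdin>", line 7, in <module>
  File "h.py", line 20, in onplane
    def onplane(n,c,z): return np.array([plane(n,u,v,z)[:2]*1000 for u,v in c],np.float32)
                                         ~~~~~^^^^^^^^^
  File "h.py", line 11, in plane
    c=eyes.calibration(n);R=np.array(c['R']);t=np.array(c['t'])
ValueError: time passes only in moves, steps and waits
```

Emit:
drive_tool --steps "0.085 0.0206 -0.022 -0.008 0 0 -5.85;0.085 0.0206 -0.022 -0.008 0 0 -5.85;0.085 0.0206 -0.022 -0.008 0 0 -5.85;0.085 0.0206 -0.022 -0.008 0 0 -5.85;0.085 0.0206 -0.022 -0.008 0 0 -5.85" --force 40

```text
clock: 0.52
eef_pos: [0.3308, 0.3621, 0.1907]
ee_rot: [0.463, 0.886, -0.0, -0.0]
ft_force: [0.2, 0.1, 0.1]
gripper_width: 0.995
finger_force: 0.0
```

Emit:
drive_tool --steps "0.085 0.0206 -0.022 -0.008 0 0 -5.85;0.085 0.0206 -0.022 -0.008 0 0 -5.85;0.085 0.0206 -0.022 -0.008 0 0 -5.85;0.085 0.0206 -0.022 -0.008 0 0 -5.85;0.085 0.0206 -0.022 -0.008 0 0 -5.85"

```text
clock: 0.93
eef_pos: [0.4339, 0.252, 0.1507]
ee_rot: [0.672, 0.741, -0.0, -0.0]
ft_force: [0.3, 0.5, -0.1]
gripper_width: 0.992
finger_force: 0.0
```

Emit:
drive_tool --steps "0.085 0 0 -0.02 0 0 0;0.085 0 0 -0.02 0 0 0;0.085 0 0 0 0 0 0;0.085 0 0 0 0 0 0"

```text
clock: 1.27
eef_pos: [0.4326, 0.2529, 0.1106]
ee_rot: [0.67, 0.742, -0.001, -0.001]
ft_force: [0.4, 0.3, -0.4]
gripper_width: 0.994
finger_force: 0.0
```

Emit:
drive_tool --steps "0.085 0 0 -0.03 0 0 0;0.085 0 0 -0.03 0 0 0;0.085 0 0 -0.02 0 0 0;0.085 0 0 -0.0136 0 0 0;0.07 0 0 0 0 0 0"

```text
clock: 1.68
eef_pos: [0.4322, 0.2533, 0.0164]
ee_rot: [0.67, 0.743, -0.001, -0.001]
ft_force: [-0.4, -0.7, 0.3]
gripper_width: 0.878
finger_force: 0.0
```

Emit:
drive_tool --steps "0.03 0 0 0 0 0 0;0.03 0 0 0 0 0 0;0.03 0 0 0 0 0 0;0.03 0 0 0 0 0 0;0.03 0 0 0 0 0 0"

```text
clock: 2.1
eef_pos: [0.4343, 0.2539, 0.0198]
ee_rot: [0.67, 0.742, 0.002, 0.001]
ft_force: [-1.4, -0.1, 6.3]
gripper_width: 0.487
finger_force: 39.7
```

Emit:
drive_tool --steps "0.03 0 0 0 0 0 0;0.03 0 0 0 0 0 0;0.03 0 0 0 0 0 0"

```text
clock: 2.35
eef_pos: [0.4343, 0.2539, 0.0198]
ee_rot: [0.67, 0.742, 0.002, 0.001]
ft_force: [-2.1, 0.1, 6.3]
gripper_width: 0.488
finger_force: 39.7
```

Emit:
drive_tool --steps "0.03 0 0 0.003 0 0 0;0.03 0 0 0.02 0 0 0;0.03 0 0 0.03 0 0 0;0.03 0 0 0.03 0 0 0;0.03 0 0 0 0 0 0"

```text
clock: 2.77
eef_pos: [0.4365, 0.2546, 0.1068]
ee_rot: [0.67, 0.742, 0.005, 0.002]
ft_force: [2.0, 0.1, -0.8]
gripper_width: 0.484
finger_force: 40.9
```

Emit:
drive_tool --steps "0.03 0.0194 -0.0399 0.005 0 0 0;0.03 0.0194 -0.0399 0.005 0 0 0;0.03 0.0194 -0.0399 0 0 0 0;0.03 0.0194 -0.0399 0 0 0 0;0.03 0.0194 -0.0399 0 0 0 0"

```text
clock: 3.18
eef_pos: [0.5248, 0.0646, 0.1107]
ee_rot: [0.67, 0.742, 0.0, 0.0]
ft_force: [0.8, 0.4, -0.7]
gripper_width: 0.483
finger_force: 40.9
```

Emit:
drive_tool --steps "0.03 0.01 -0.0499 0 0 0 0;0.03 0.01 -0.0499 0 0 0 0;0.03 0 0 0 0 0 0;0.03 0 0 0 0 0 0"

```text
clock: 3.52
eef_pos: [0.5408, -0.0176, 0.1102]
ee_rot: [0.672, 0.741, 0.0, 0.0]
ft_force: [-0.2, 1.2, -1.0]
gripper_width: 0.484
finger_force: 40.9
```

```bash
python3 - <<'E'
from h import *
import pickle
pickle.dump({n:eyes.calibration(n) for n in('top','side')},open('cal.pkl','wb'))
a,_=cap('top','t1');b,_=cap('side','s1')
A=cv2.resize(a[190:300,240:370],None,fx=3.6,fy=3.6,interpolation=cv2.INTER_CUBIC)
B=cv2.resize(b[140:280,220:360],(396,396),interpolation=cv2.INTER_CUBIC)
cv2.imwrite('pics/c1.png',np.hstack([cv2.resize(A[:396],(400,396)),B])[:,:,::-1])
E
sed -i 's/c=eyes.calibration(n)/c=CAL[n]/; s/^def cap/import pickle,os\nCAL=pickle.load(open("\.\/cal.pkl","rb")) if os.path.exists("\.\/cal.pkl") else {}\ndef cap/' h.py
```

```text
(no output)
```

View pics/c1.png

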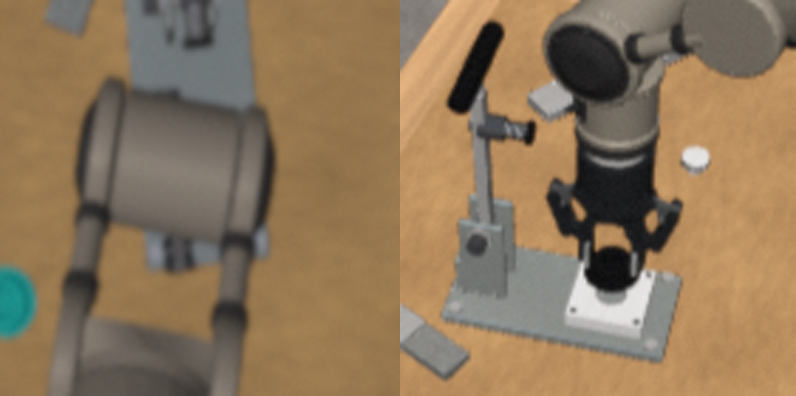

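```bash
python3 - <<'E'
from h import *
p=np.load('s1.npz')['p'];d=np.load('s1.npz')['d'];w=world('side',d)
c=CAL['side'];print('cam',-np.array(c['R']).T@np.array(c['t']))
a,b,e,f=275,222,312,247
m=np.zeros(d.shape,bool);m[b:f,a:e]=1
m&=(p.sum(2)<140)&(d>0)
q=w[m]
for lo in np.arange(.08,.15,.004):
    s=q[(q[:,2]>=lo)&(q[:,2]<lo+.004)]
    if len(s):print('%.3f'%lo,len(s),np.round(s.min(0)*1000),np.round(s.max(0)*1000),np.round(np.median(s,0)*1000))
# flange outline ellipse in image: print rows extents
for v in range(224,247):
    u=np.where(p[v,270:316].sum(1)<110)[0]
    print(v,u.min()+270 if len(u) else '',u.max()+270 if len(u) else '',end='; ')
E
```

```text
cam [0.28149027 0.85886451 1.12235463]
0.100 1 [539.   8. 103.] [539.   8. 103.] [539.   8. 103.]
0.104 35 [515. -30. 104.] [562.   9. 108.] [540.  -6. 106.]
0.108 35 [518. -32. 108.] [563.  12. 112.] [536.  -0. 110.]
0.112 23 [515. -32. 112.] [555.  14. 116.] [538.  -2. 113.]
0.116 46 [520. -39. 116.] [561.   6. 120.] [541. -16. 119.]
0.120 49 [522. -32. 120.] [562.   8. 124.] [543.  -8. 122.]
0.124 5 [520. -22. 125.] [562.   4. 126.] [541.  -8. 125.]
0.128 1 [559.  -4. 131.] [559.  -4. 131.] [559.  -4. 131.]
0.132 2 [507. -11. 135.] [559.  -4. 135.] [533.  -8. 135.]
0.136 3 [510. -14. 137.] [560.  -7. 139.] [511. -12. 137.]
0.140 2 [506. -10. 142.] [507.  -9. 144.] [507. -10. 143.]
0.144 3 [507. -11. 146.] [559.  -3. 147.] [510. -11. 147.]
0.148 2 [559. -11. 148.] [562.  -3. 149.] [561.  -7. 149.]
224 284 313; 225 284 312; 226 303 312; 227 303 311; 228 287 305; 229 287 305; 230 287 305; 231 287 305; 232 287 305; 233 287 300; 234 287 300; 235 286 300; 236 286 300; 237 286 300; 238 287 302; 239 288 301; 240 289 300; 241 290 298; 242 293 295; 243  ; 244  ; 245  ; 246  ;
```

```bash
cat > fit.py <<'E'
from h import *
from scipy.optimize import least_squares
def edge(p,us,v0,v1,thr=60):
    g=cv2.GaussianBlur(p,(1,1),0).astype(float).mean(2);out=[]
    for u in us:
        col=g[:,u]
        for v in range(v1,v0,-1):          # from below up: first dark
            if col[v]<thr:
                out.append((u,v+(thr-col[v])/(col[v+1]-col[v])));break
    return np.array(out)
def proj(n,X):
    c=CAL[n];q=X@np.array(c['R']).T+np.array(c['t']);return np.c_[q[:,0]/q[:,2]*c['fx']+c['cx'],q[:,1]/q[:,2]*c['fy']+c['cy']]
def fitdisc(n,e,r,z,x0):
    t=np.linspace(0,2*np.pi,720)
    def res(q):
        P=proj(n,np.c_[q[0]+r*np.cos(t),q[1]+r*np.sin(t),0*t+z])
        o=[]
        for u,v in e:
            k=np.abs(P[:,0]-u)<1.2
            o.append((P[k,1].max() if k.any() else P[:,1].mean())-v)
        return o
    s=least_squares(res,x0,diff_step=1e-3,loss='soft_l1',f_scale=.3);return s.x,np.round(s.fun,2)
E
python3 - <<'E'
from fit import *
p=np.load('side0.npz')['p']
for k,b,f in(('nest',(272,226,322,264),lambda g:g[:,:,2]>165),):
    w=onplane('side',blob(p,b,f),.033);print(k,cv2.minAreaRect(w),cv2.fitEllipse(w))
g=p[236:252,284:306].mean(2).astype(int);print(g)
p=np.load('s1.npz')['p']
e=edge(p,range(283,307),232,248);print(np.round(e,1).tolist())
for z in(.101,.102,.103): print(z,fitdisc('side',e,.030,z,[.540,-.018]))
# check method on the housing standing at start
p=np.load('side0.npz')['p'];e=edge(p,range(291,313),330,358);print(fitdisc('side',e,.030,.012,[.4325,.2525]))
E
```

```text
nest ((548.9590454101562, -43.16426086425781), (85.61559295654297, 97.30284881591797), 5.35114860534668) ((548.4093017578125, -43.45064926147461), (99.18724822998047, 109.73151397705078), 10.212236404418945)
[[215 217 215 217 213 215 214 216 220 219 216 214 217 218 218 215 215 214
  217 215 215 212]
 [219 216 217 216 214 216 217 215 220 219 216 216 218 218 218 217 215 214
  215 216 216 215]
 [219 219 217 215 217 216 216 217 223 221 219 219 218 220 218 215 215 216
  217 217 216 218]
 [219 217 217 216 216 216 216 219 219 218 213 215 214 218 218 216 215 217
  216 216 217 217]
 [220 217 218 217 217 213 208 204 195 195 192 194 195 200 208 214 217 218
  217 217 217 217]
 [218 220 219 216 218 203 179 167 172 179 181 178 174 169 179 200 214 219
  218 217 218 217]
 [220 218 218 217 210 184 149 159 169 170 170 170 163 160 151 167 207 216
  218 215 220 219]
 [219 218 219 216 202 159 141 152 155 149 147 151 150 150 142 141 197 217
  218 219 219 218]
 [218 217 217 217 207 162 141 140 135 132 132 133 135 138 132 139 194 216
  218 218 219 220]
 [218 218 217 215 211 191 150 134 134 134 129 133 133 1
[... 1034 characters left out ...]
 -0.62, -0.58, -0.64, -0.68, -0.34,  0.08, -0.05,  0.07,  0.33,
        1.35,  0.47]))
0.102 (array([ 0.54673066, -0.02184138]), array([ 2.69,  1.92,  1.49,  1.15,  0.33,  0.32, -0.15, -0.31, -0.41,
       -0.42, -0.4 , -0.48, -0.55, -0.27,  0.12, -0.09, -0.01,  0.03,
        0.09,  0.68]))
0.103 (array([ 0.54648844, -0.02172234]), array([ 2.48,  1.72,  1.29,  0.95,  0.16,  0.14, -0.32, -0.48, -0.59,
       -0.59, -0.56, -0.66, -0.7 , -0.41, -0.02, -0.22, -0.14, -0.03,
        0.43,  0.51]))
(array([0.43386112, 0.24786831]), array([ 1.34,  1.11,  0.93,  0.3 ,  0.17, -0.01, -0.18, -0.33, -0.5 ,
       -0.49, -0.48, -0.46, -0.43, -0.37, -0.32, -0.09, -0.05,  0.25,
        0.33,  0.61,  1.23]))
```

```bash
python3 - <<'E'
from fit import *
t=np.linspace(0,2*np.pi,720)
def fit3(n,e,z,x0):
    def res(q):
        P=proj(n,np.c_[q[0]+q[2]*np.cos(t),q[1]+q[2]*np.sin(t),0*t+z])
        D=np.linalg.norm(P[:,None]-e[None],axis=2);i=D.argmin(0)
        c=P.mean(0);return np.sign(np.linalg.norm(P[i]-c,axis=1)-np.linalg.norm(e-c,axis=1))*D.min(0)
    s=least_squares(res,x0,diff_step=1e-4);return np.round(s.x*1000,1),round(float(np.abs(s.fun).mean()),2)
p=np.load('side0.npz')['p'];e=edge(p,range(289,316),335,358,75);print(fit3('side',e,.012,[.4325,.2525,.03]))
e=blob(p,(280,236,310,252),lambda g:g.mean(2)<185);e=e[(e[:,1]>244)];print('bore front',fit3('side',e,.033,[.549,-.0465,.0165]))
e=blob(p,(280,236,310,252),lambda g:g.mean(2)<195);print('bore all',fit3('side',e,.033,[.549,-.0465,.0165]))
p=np.load('s1.npz')['p'];
for th in(75,100):
  e=edge(p,range(286,304),234,248,th)
  for z in (.100,.102,.104): print(th,z,fit3('side',e,z,[.540,-.018,.03]))
p=np.load('top0.npz')['p'];e=blob(p,(185,259,226,299),lambda g:g.mean(2)<60);print(fit3('top',e,.017,[.4325,.2525,.03]))
E
```

```text
(array([432.4, 250.5,  29.5]), 0.08)
bore front (array([549. , -48.6,  17.7]), 0.06)
bore all (array([548.4, -46.4,  17.3]), 0.22)
75 0.1 (array([540.7, -19.1,  26. ]), 0.14)
75 0.102 (array([540.2, -17.4,  26. ]), 0.14)
75 0.104 (array([539.6, -15.7,  25.9]), 0.14)
100 0.1 (array([540. , -17.1,  25.7]), 0.18)
100 0.102 (array([539.4, -15.3,  25.7]), 0.18)
100 0.104 (array([539. , -13.7,  25.6]), 0.18)
(array([432.4, 253. ,  26.8]), 0.07)
```

Emit:
drive_tool --steps "0.03 0.0085 -0.0284 -0.02 0 0 0;0.03 0 0 -0.02 0 0 0;0.03 0 0 -0.008 0 0 0;0.03 0 0 0 0 0 0;0.03 0 0 0 0 0 0"

```text
clock: 4.03
eef_pos: [0.5487, -0.0422, 0.0622]
ee_rot: [0.669, 0.743, -0.0, -0.001]
ft_force: [0.4, -0.3, -1.2]
gripper_width: 0.48
finger_force: 40.9
```

Emit:
drive_tool --steps "0.03 0.0006 -0.0036 0 0 0 0;0.03 0 0 -0.004 0 0 0;0.03 0 0 -0.004 0 0 0;0.03 0 0 -0.004 0 0 0;0.03 0 0 0 0 0 0"

```text
clock: 4.45
eef_pos: [0.5491, -0.0471, 0.0493]
ee_rot: [0.67, 0.742, -0.0, -0.001]
ft_force: [0.1, 0.6, -1.0]
gripper_width: 0.488
finger_force: 40.9
```

Emit:
drive_tool --steps "0.03 0 0 -0.004 0 0 0;0.03 0 0 -0.004 0 0 0;0.03 0 0 -0.001 0 0 0;0.03 0 0 0 0 0 0"

```text
clock: 4.78
eef_pos: [0.5495, -0.0473, 0.0409]
ee_rot: [0.67, 0.742, -0.0, -0.0]
ft_force: [0.4, 0.1, -1.1]
gripper_width: 0.484
finger_force: 40.9
```

Emit:
drive_tool --steps "0.03 0 0 -0.0015 0 0 0;0.03 0 0 0 0 0 0;0.06 0 0 0 0 0 0;0.085 0 0 0 0 0 0;0.085 0 0 0 0 0 0"

```text
clock: 5.2
eef_pos: [0.5497, -0.0474, 0.0394]
ee_rot: [0.67, 0.742, 0.0, 0.0]
ft_force: [0.5, 0.1, -0.5]
gripper_width: 0.889
finger_force: 0.0
```

Emit:
drive_tool --steps "0.085 0 0 0.01 0 0 0;0.085 0 0 0.02 0 0 0;0.085 0 0 0.03 0 0 0;0.085 -0.01 -0.035 0.01 0 0 0;0.085 -0.01 -0.04 0 0 0 0"

```text
clock: 5.62
eef_pos: [0.5317, -0.1218, 0.1133]
ee_rot: [0.668, 0.744, 0.001, 0.003]
ft_force: [0.4, -0.8, -0.7]
gripper_width: 0.995
finger_force: 0.0
```

Emit:
drive_tool --steps "0.085 0 -0.04 0 0 0 0;0.085 0 -0.04 0 0 0 0;0.085 0 -0.04 0 0 0 0;0.085 0 -0.03 0 0 0 0;0.085 0 0 0 0 0 0"

```text
clock: 6.03
eef_pos: [0.5294, -0.2785, 0.1102]
ee_rot: [0.672, 0.741, -0.001, 0.002]
ft_force: [-1.0, 0.3, -0.5]
gripper_width: 0.993
finger_force: 0.0
```

```bash
python3 - <<'E'
from h import *
a,da=cap('top','t2');b,db=cap('side','s2')
A=cv2.resize(a[190:290,250:350],(396,396),interpolation=cv2.INTER_CUBIC)
B=cv2.resize(b[190:290,240:340],(396,396),interpolation=cv2.INTER_CUBIC)
cv2.imwrite('pics/c2.png',np.hstack([A,B])[:,:,::-1])
for n,d,bx in(('top',da,(284,220,328,262)),('side',db,(275,220,318,262))):
    w=world(n,d)[bx[1]:bx[3],bx[0]:bx[2]].reshape(-1,3);q=w[(w[:,2]>.045)&(w[:,2]<.065)]
    print(n,len(q),np.median(q,0),np.percentile(q[:,2],[20,90]),cv2.minAreaRect((q[:,:2]*1000).astype(np.float32)))
print(readout.sense()['eef_pos'])
E
```

```text
top 128 [ 0.5528371  -0.04867922  0.0518808 ] [0.04901857 0.05598172] ((551.9784545898438, -47.45243835449219), (43.86882781982422, 41.66498947143555), 28.86775016784668)
side 110 [ 0.54814316 -0.04493429  0.05106192] [0.04891046 0.0544475 ] ((548.1244506835938, -47.1901969909668), (40.300838470458984, 46.20496368408203), 17.875816345214844)
[ 0.52928301 -0.27343045  0.10970974]
```

View pics/c2.png

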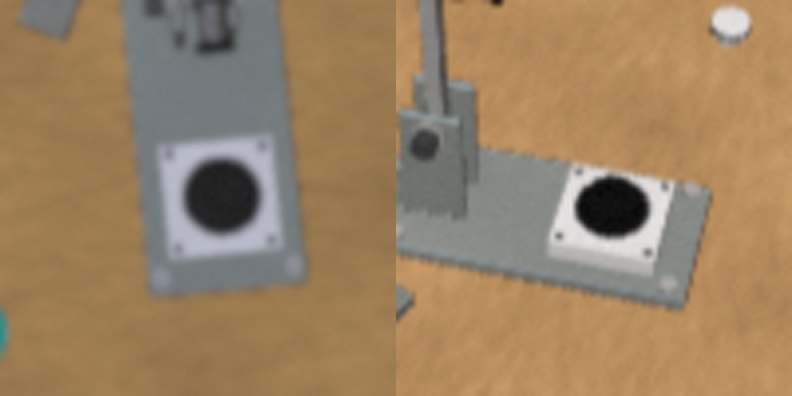

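Emit:
drive_tool --steps "0.085 -0.0071 -0.0256 -0.01 0 0 0;0.085 0 0 -0.03 0 0 0;0.085 0 0 -0.02 0 0 0;0.085 0 0 0 0 0 0;0.085 0 0 0 0 0 0"

```text
clock: 6.55
eef_pos: [0.5223, -0.2963, 0.0492]
ee_rot: [0.67, 0.743, 0.0, -0.001]
ft_force: [0.6, -0.2, -0.7]
gripper_width: 0.996
finger_force: 0.0
```

Emit:
drive_tool --steps "0.085 0 -0.0018 -0.015 0 0 0;0.085 0 0 -0.015 0 0 0;0.085 0 0 -0.0042 0 0 0;0.06 0 0 0 0 0 0;0.06 0 0 0 0 0 0"

```text
clock: 6.97
eef_pos: [0.5233, -0.2996, 0.0167]
ee_rot: [0.67, 0.742, 0.0, 0.001]
ft_force: [0.7, 0.1, -0.4]
gripper_width: 0.74
finger_force: 0.0
```

Emit:
drive_tool --steps "0.02 0 0 0 0 0 0;0.02 0 0 0 0 0 0;0.02 0 0 0 0 0 0;0.02 0 0 0 0 0 0;0.02 0 0 0 0 0 0"

```text
clock: 7.38
eef_pos: [0.5232, -0.3001, 0.0168]
ee_rot: [0.67, 0.742, 0.0, 0.001]
ft_force: [-0.6, 1.0, 5.7]
gripper_width: 0.369
finger_force: 39.2
```

Emit:
drive_tool --steps "0.02 0 0 0 0 0 0;0.02 0 0 0 0 0 0;0.02 0 0 0 0 0 0"

```text
clock: 7.63
eef_pos: [0.5232, -0.3001, 0.0168]
ee_rot: [0.67, 0.742, 0.0, 0.001]
ft_force: [-0.7, 1.3, 3.8]
gripper_width: 0.369
finger_force: 39.2
```

Emit:
drive_tool --steps "0.02 0 0 0.02 0 0 0;0.02 0 0 0.04 0 0 0;0.02 0 0 0.04 0 0 0;0.02 0 0 0.005 0 0 0;0.02 0.0056 0.04 0 0 0 0"

```text
clock: 8.05
eef_pos: [0.5298, -0.2665, 0.1248]
ee_rot: [0.672, 0.74, -0.0, 0.006]
ft_force: [0.5, 0.5, -0.9]
gripper_width: 0.365
finger_force: 39.9
```

Emit:
drive_tool --steps "0.02 0.0056 0.041 0 0 0 0;0.02 0.0056 0.041 0 0 0 0;0.02 0.0056 0.041 0 0 0 0;0.02 0.004 0.041 0 0 0 0;0.02 0 0.03 0 0 0 0"

```text
clock: 8.47
eef_pos: [0.5493, -0.0627, 0.1209]
ee_rot: [0.67, 0.743, 0.001, 0.0]
ft_force: [0.4, -0.5, 0.0]
gripper_width: 0.369
finger_force: 39.9
```

Emit:
drive_tool --steps "0.02 0 0.012 -0.01 0 0 0;0.02 0 0 -0.01 0 0 0;0.02 0 0 -0.01 0 0 0;0.02 0 0 0 0 0 0;0.02 0 0 0 0 0 0"

```text
clock: 8.88
eef_pos: [0.5485, -0.0552, 0.0894]
ee_rot: [0.671, 0.742, -0.001, -0.001]
ft_force: [0.1, -0.3, -0.2]
gripper_width: 0.37
finger_force: 39.9
```

Emit:
drive_tool --steps "0.02 0.001 0.0065 0 0 0 0;0.02 0 0 -0.006 0 0 0;0.02 0 0 -0.006 0 0 0;0.02 0 0 0 0 0 0;0.02 0 0 0 0 0 0"

```text
clock: 9.3
eef_pos: [0.5496, -0.0474, 0.0779]
ee_rot: [0.67, 0.742, -0.0, -0.0]
ft_force: [0.7, 0.4, -0.1]
gripper_width: 0.372
finger_force: 39.9
```

```bash
python3 - <<'E'
from h import *
s=readout.sense();print(s['eef_pos'],s['ee_rot'])
b,db=cap('side','s3')
cv2.imwrite('pics/c3.png',cv2.resize(b[190:270,250:340],None,fx=7,fy=7,interpolation=cv2.INTER_CUBIC)[:,:,::-1])
E
```

```text
[ 0.54963898 -0.04736147  0.07788316] [ 6.70223030e-01  7.42159616e-01 -2.29740838e-04 -3.76261681e-04]
```

View pics/c3.png

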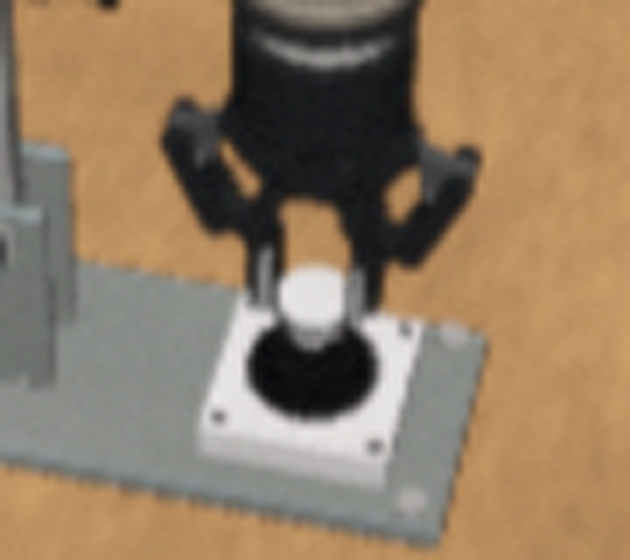

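Emit:
drive_tool --steps "0.02 0 -0.0005 -0.003 0 0 0;0.02 0 0 -0.004 0 0 0;0.02 0 0 -0.003 0 0 0;0.02 0 0 0 0 0 0"

```text
clock: 9.68
eef_pos: [0.5494, -0.0477, 0.0675]
ee_rot: [0.67, 0.742, -0.0, -0.001]
ft_force: [-0.1, 0.4, -0.7]
gripper_width: 0.375
finger_force: 39.9
```

Emit:
drive_tool --steps "0.02 0 0 -0.002 0 0 0;0.02 0 0 -0.002 0 0 0;0.02 0 0 0 0 0 0"

```text
clock: 9.93
eef_pos: [0.5498, -0.0477, 0.064]
ee_rot: [0.67, 0.742, -0.0, -0.0]
ft_force: [0.6, -0.2, -1.2]
gripper_width: 0.371
finger_force: 39.9
```

No contact force, so it is entering the bore. I'll continue to the seat.

Emit:
drive_tool --steps "0.02 0 0 -0.003 0 0 0;0.02 0 0 -0.003 0 0 0;0.02 0 0 -0.001 0 0 0;0.02 0 0 0 0 0 0"

```text
clock: 10.27
eef_pos: [0.5498, -0.0477, 0.0571]
ee_rot: [0.67, 0.742, -0.0, -0.0]
ft_force: [-0.1, 0.6, -1.1]
gripper_width: 0.369
finger_force: 39.9
```

Emit:
drive_tool --steps "0.05 0 0 0 0 0 0;0.085 0 0 0 0 0 0;0.085 0 0 0 0 0 0;0.085 0 0 0 0 0 0;0.085 0 0 0 0 0 0"

```text
clock: 10.68
eef_pos: [0.55, -0.0477, 0.0575]
ee_rot: [0.67, 0.742, 0.0, 0.0]
ft_force: [-0.7, -0.2, 1.4]
gripper_width: 0.996
finger_force: 0.0
```

Emit:
drive_tool --steps "0.085 0 0 0.01 0 0 0;0.085 0 0 0.02 0 0 0;0.085 -0.01 0 0.035 0 0 0;0.085 -0.015 0 0.037 0 0 0;0.085 -0.015 0 0.037 0 0 0"

```text
clock: 11.1
eef_pos: [0.5092, -0.0476, 0.1982]
ee_rot: [0.67, 0.742, -0.0, -0.0]
ft_force: [0.3, -1.0, -1.0]
gripper_width: 0.999
finger_force: 0.0
```

Emit:
drive_tool --steps "0.085 0 0 0.04 0 0 0;0.085 0 0 0.04 0 0 0;0.085 0 0.01 0.04 0 0 0;0.085 0 0.02 0.035 0 0 0;0.085 0 0.02 0.02 0 0 0"

```text
clock: 11.52
eef_pos: [0.5101, 0.0024, 0.3769]
ee_rot: [0.671, 0.742, 0.002, 0.003]
ft_force: [1.4, -0.6, -0.6]
gripper_width: 0.994
finger_force: 0.0
```

```bash
python3 - <<'E'
from h import *
print(readout.sense()['eef_pos'],readout.sense()['joint_pos'])
for n,bx,hb in(('side',(275,215,318,262),(235,140,262,190)),('top',(284,220,328,262),(270,160,335,190))):
    p,d=cap(n,n[0]+'4');W=world(n,d)
    w=W[bx[1]:bx[3],bx[0]:bx[2]].reshape(-1,3);q=w[(w[:,2]>.058)&(w[:,2]<.09)]
    if len(q):print(n,len(q),np.median(q,0),np.percentile(q[:,2],[50,90]),cv2.minAreaRect((q[:,:2]*1000).astype(np.float32)))
    w=W[hb[1]:hb[3],hb[0]:hb[2]].reshape(-1,3);q=w[(w[:,2]>.3)&(w[:,2]<.36)]
    if len(q):print(n,'handle',len(q),np.median(q,0),np.percentile(q[:,2],[50,90]),cv2.minAreaRect((q[:,:2]*1000).astype(np.float32)))
E
```

```text
[0.51012631 0.00239474 0.37693766] [-1.45633540e-01  2.40132414e-01  1.27195353e+00 -4.61628871e-06
  1.62212525e+00 -2.46093535e-01]
side 90 [ 0.5496864  -0.04263828  0.06489208] [0.06489208 0.06808155] ((549.91064453125, -46.74720764160156), (30.984031677246094, 35.059600830078125), 19.2282657623291)
side handle 303 [ 0.68331018 -0.02102351  0.33450245] [0.33450245 0.33812911] ((686.9388427734375, -31.55982208251953), (22.85310173034668, 121.83807373046875), 5.710456371307373)
top handle 490 [ 0.68825734 -0.03397079  0.33570795] [0.33570795 0.33919519] ((689.7976684570312, -33.290348052978516), (24.715927124023438, 119.6850814819336), 5.499007701873779)
```

View pics/s4.png

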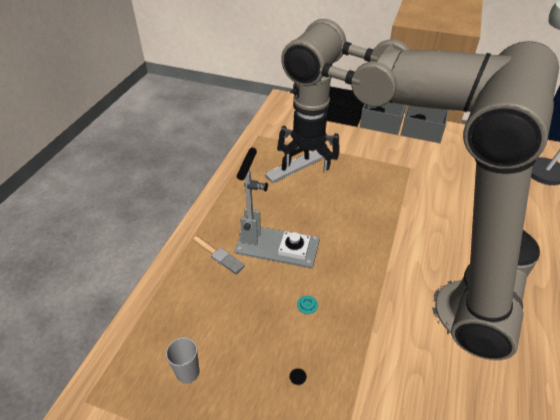

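Emit:
drive_tool --steps "0.085 0.04 0 0.005 0 0 0;0.085 0.04 0 0 0 0 0;0.085 0.04 0 0 0 0 0;0.085 0.035 0 0 0 0 0;0.085 0.02 0 0 0 0 0"

```text
clock: 12.03
eef_pos: [0.687, 0.0016, 0.3736]
ee_rot: [0.67, 0.742, -0.001, -0.001]
ft_force: [0.4, -1.1, 0.3]
gripper_width: 0.993
finger_force: 0.0
```

Emit:
drive_tool --steps "0.085 0 0 0 0 0 0;0.085 0 0 0 0 0 0"

```text
clock: 12.2
eef_pos: [0.6854, 0.0017, 0.3736]
ee_rot: [0.67, 0.742, -0.001, -0.002]
ft_force: [-0.5, 0.1, -0.8]
gripper_width: 0.999
finger_force: 0.0
```

Emit:
drive_tool --steps "0.085 0 0 -0.02 0 0 0;0.085 0 0 -0.02 0 0 0;0.085 0 0 -0.02 0 0 0;0.085 0 0 -0.005 0 0 0;0.05 0 0 0 0 0 0"

```text
clock: 12.62
eef_pos: [0.6834, 0.0021, 0.3106]
ee_rot: [0.67, 0.742, -0.001, -0.001]
ft_force: [-0.5, 0.3, 0.2]
gripper_width: 0.875
finger_force: 0.0
```

Emit:
drive_tool --steps "0.01 0 0 0 0 0 0;0.01 0 0 0 0 0 0;0.01 0 0 0 0 0 0;0.01 0 0 0 0 0 0;0.01 0 0 0 0 0 0"

```text
clock: 13.03
eef_pos: [0.6852, 0.0022, 0.3127]
ee_rot: [0.67, 0.742, 0.001, 0.001]
ft_force: [-0.7, -0.6, 4.2]
gripper_width: 0.269
finger_force: 39.4
```

Emit:
drive_tool --steps "0.01 0 0 0 0 0 0;0.01 0 0 0 0 0 0"

```text
clock: 13.2
eef_pos: [0.6852, 0.0022, 0.3127]
ee_rot: [0.67, 0.742, 0.001, 0.001]
ft_force: [-0.6, -0.1, 6.0]
gripper_width: 0.265
finger_force: 39.5
```

```bash
python3 - <<'E'
import numpy as np
t=np.linspace(0,np.pi/2,21);s=-.215*np.sin(t);z=.215*np.cos(t)
P=np.round(np.c_[s*.9949,s*.1011,z],4);D=np.diff(P,axis=0)
for i in range(0,20,5):print(';'.join('0.01 %.4f %.4f %.4f 0 0 0'%tuple(x) for x in D[i:i+5]),P[i+5])
E
```

```text
0.01 -0.0168 -0.0017 -0.0007 0 0 0;0.01 -0.0167 -0.0017 -0.0019 0 0 0;0.01 -0.0164 -0.0017 -0.0033 0 0 0;0.01 -0.0162 -0.0016 -0.0046 0 0 0;0.01 -0.0158 -0.0016 -0.0059 0 0 0 [-0.0819 -0.0083  0.1986]
0.01 -0.0152 -0.0016 -0.0070 0 0 0;0.01 -0.0147 -0.0015 -0.0083 0 0 0;0.01 -0.0139 -0.0014 -0.0094 0 0 0;0.01 -0.0132 -0.0013 -0.0104 0 0 0;0.01 -0.0124 -0.0013 -0.0115 0 0 0 [-0.1513 -0.0154  0.152 ]
0.01 -0.0114 -0.0011 -0.0124 0 0 0;0.01 -0.0104 -0.0011 -0.0132 0 0 0;0.01 -0.0093 -0.0009 -0.0141 0 0 0;0.01 -0.0082 -0.0009 -0.0147 0 0 0;0.01 -0.0070 -0.0007 -0.0153 0 0 0 [-0.1976 -0.0201  0.0823]
0.01 -0.0058 -0.0006 -0.0159 0 0 0;0.01 -0.0046 -0.0004 -0.0162 0 0 0;0.01 -0.0033 -0.0004 -0.0166 0 0 0;0.01 -0.0019 -0.0002 -0.0167 0 0 0;0.01 -0.0007 0.0000 -0.0169 0 0 0 [-0.2139 -0.0217  0.    ]
```

Emit:
drive_tool --steps "0.01 -0.0168 -0.0017 -0.0007 0 0 0;0.01 -0.0167 -0.0017 -0.0019 0 0 0;0.01 -0.0164 -0.0017 -0.0033 0 0 0;0.01 -0.0162 -0.0016 -0.0046 0 0 0;0.01 -0.0158 -0.0016 -0.0059 0 0 0"

```text
clock: 13.62
eef_pos: [0.6041, -0.0058, 0.297]
ee_rot: [0.67, 0.742, 0.003, 0.003]
ft_force: [3.9, 0.0, 2.6]
gripper_width: 0.263
finger_force: 40.8
```

Emit:
drive_tool --steps "0.01 -0.0152 -0.0016 -0.0070 0 0 0;0.01 -0.0147 -0.0015 -0.0083 0 0 0;0.01 -0.0139 -0.0014 -0.0094 0 0 0;0.01 -0.0132 -0.0013 -0.0104 0 0 0;0.01 -0.0124 -0.0013 -0.0115 0 0 0" --force 70

```text
clock: 14.03
eef_pos: [0.5352, -0.0128, 0.2498]
ee_rot: [0.67, 0.742, 0.003, 0.003]
ft_force: [5.6, 2.1, 2.0]
gripper_width: 0.251
finger_force: 74.3
```

Emit:
drive_tool --steps "0.01 -0.0114 -0.0011 -0.0124 0 0 0;0.01 -0.0104 -0.0011 -0.0132 0 0 0;0.01 -0.0093 -0.0009 -0.0141 0 0 0;0.01 -0.0082 -0.0009 -0.0147 0 0 0;0.01 -0.0070 -0.0007 -0.0153 0 0 0"

```text
clock: 14.45
eef_pos: [0.4888, -0.0173, 0.1797]
ee_rot: [0.67, 0.742, 0.002, 0.002]
ft_force: [5.4, 4.9, 4.1]
gripper_width: 0.254
finger_force: 79.5
```

Emit:
drive_tool --steps "0.01 -0.0058 -0.0006 -0.0159 0 0 0;0.01 -0.0046 -0.0004 -0.0162 0 0 0;0.01 -0.0033 -0.0004 -0.0166 0 0 0;0.01 -0.0019 -0.0002 -0.0167 0 0 0;0.01 -0.0007 0 -0.0149 0 0 0"

```text
clock: 14.87
eef_pos: [0.4711, -0.019, 0.0985]
ee_rot: [0.67, 0.742, 0.001, 0.0]
ft_force: [-6.2, -1.7, 11.4]
gripper_width: 0.254
finger_force: 90.3
```

Emit:
drive_tool --steps "0.01 0 0 0 0 0 0;0.01 0 0 0 0 0 0;0.01 0 0 0 0 0 0"

```text
clock: 15.12
eef_pos: [0.4711, -0.0191, 0.0988]
ee_rot: [0.67, 0.742, 0.0, -0.0]
ft_force: [0.8, 3.2, 4.2]
gripper_width: 0.255
finger_force: 90.2
```

```bash
python3 - <<'E'
from h import *
print(readout.sense()['eef_pos'],readout.sense()['ft_force'],readout.sense()['joint_vel'].round(3))
p,d=cap('side','s5');np.save('w5.npy',world('side',d))
cv2.imwrite('pics/c5.png',cv2.resize(p[150:270,230:350],(600,600),interpolation=cv2.INTER_CUBIC)[:,:,::-1])
E
```

```text
[ 0.47107421 -0.01913231  0.09879155] [0.80568693 3.2079406  4.15916178] [ 0.002 -0.006  0.003 -0.001 -0.003 -0.001]
```

View pics/c5.png

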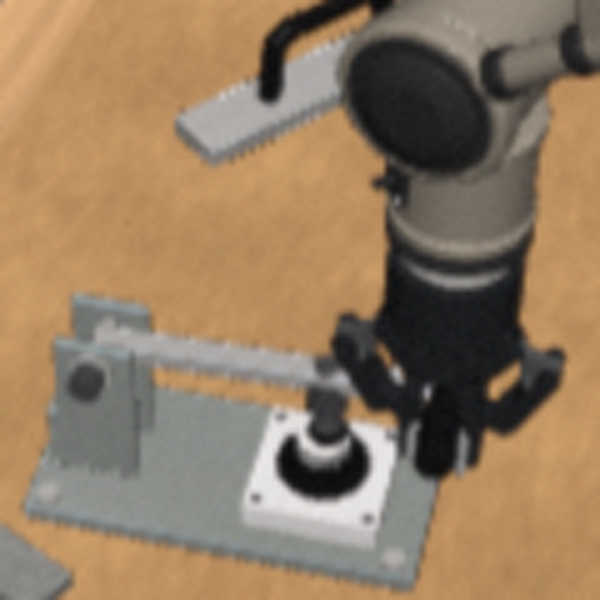

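```bash
python3 - <<'E'
import numpy as np
W=np.load('w5.npy')
n=np.array([.5494,-.0468]);ex=np.array([.9949,.1011]);ey=np.array([-.1011,.9949])
P=W.reshape(-1,3);a=(P[:,:2]-n)@ex;b=(P[:,:2]-n)@ey
m=(np.abs(b)<.011)&(P[:,2]>.085)&(P[:,2]<.14)
for lo in np.arange(-.04,.16,.015):
    k=m&(a>=lo)&(a<lo+.015)
    if k.sum():print('%.3f'%lo,k.sum(),np.median(P[k,2]).round(4),P[k,2].max().round(4),np.median(b[k]).round(4))
k=(a<-.055)&(a>-.1)&(b<.062)&(b>.046)&(P[:,2]>.085)&(P[:,2]<.13)
print('handle end',k.sum(),np.c_[a,b,P[:,2]][k].round(4)[::max(1,k.sum()//25)].tolist())
k=m&(a>.02)&(a<.11)&(P[:,2]>.108);print(np.polyfit(a[k],P[k,2],1))
E
```

```text
-0.040 1 0.1216 0.1216 -0.0095
-0.025 22 0.1136 0.1269 0.0076
-0.010 39 0.124 0.1304 0.0072
0.005 39 0.1219 0.1283 0.0044
0.020 33 0.1211 0.1257 0.0052
0.035 32 0.1208 0.1271 0.0049
0.050 33 0.1187 0.1261 0.0039
0.065 31 0.1195 0.1241 0.004
0.080 33 0.1175 0.1232 0.005
0.095 35 0.1176 0.1232 0.0048
0.110 24 0.1185 0.1244 0.0032
0.125 18 0.1174 0.1204 -0.001
0.140 6 0.1168 0.1183 -0.0044
handle end 58 [[-0.0582, 0.0465, 0.1254], [-0.0642, 0.0476, 0.1282], [-0.0755, 0.0462, 0.1297], [-0.0648, 0.0505, 0.1272], [-0.0815, 0.0466, 0.1275], [-0.0872, 0.0463, 0.1287], [-0.0617, 0.0476, 0.1188], [-0.0684, 0.0549, 0.1287], [-0.0796, 0.0529, 0.1296], [-0.0662, 0.0583, 0.1276], [-0.088, 0.0488, 0.1229], [-0.0621, 0.0469, 0.1094], [-0.0696, 0.0609, 0.1271], [-0.0777, 0.0568, 0.1247], [-0.0835, 0.0577, 0.1273], [-0.0881, 0.0462, 0.1157], [-0.0593, 0.0462, 0.1035], [-0.0698, 0.0599, 0.1216], [-0.0751, 0.0569, 0.1197], [-0.0812, 0.0596, 0.1244], [-0.0866, 0.0572, 0.1233], [-0.0915, 0.0491, 0.1155], [-0.073, 0.0607, 0.119], [-0.0785, 0.0589, 0.1185], [-0.0844, 0.0602, 0.1216], [-0.089, 0.0492, 0.1105], [-0.0702, 0.0593, 0.1122], [-0.0787, 0.0585, 0.1138], [-0.0841, 0.0554, 0.1117]]
[-0.0453573   0.12140592]
```

Emit:
drive_tool --steps "0.01 0 0 -0.003 0 0 0;0.01 0 0 -0.003 0 0 0;0.01 0 0 0 0 0 0;0.01 0 0 0 0 0 0" --force 100

```text
clock: 15.5
eef_pos: [0.471, -0.0192, 0.0933]
ee_rot: [0.67, 0.742, 0.0, 0.0]
ft_force: [-3.8, 2.8, 9.3]
gripper_width: 0.252
finger_force: 97.9
```

```bash
cat > lev.py <<'E'
from h import *
n=np.array([.5494,-.0468]);ex=np.array([.9949,.1011]);ey=np.array([-.1011,.9949])
def meas(W,up=0):
    P=W.reshape(-1,3);a=(P[:,:2]-n)@ex;b=(P[:,:2]-n)@ey
    m=(np.abs(b)<.011)&(P[:,2]>.085)&(P[:,2]<.14)
    k=m&(a>.02)&(a<.11)&(P[:,2]>.108)
    h=(a<-.055)&(a>-.1)&(b<.062)&(b>.044)&(P[:,2]>.085)&(P[:,2]<.14)
    print('slope',np.polyfit(a[k],P[k,2],1),'handle top',np.percentile(P[h,2],[80,90,95]))
E
python3 - <<'E'
from lev import *
meas(np.load('w5.npy'))
for i in range(2):
    p,d=cap('side','s6%d'%i);meas(world('side',d))
W=world('side',np.load('side0.npz')['d']).reshape(-1,3)
b=(W[:,:2]-n)@ey;a=(W[:,:2]-n)@ex
h=(np.abs(a-.14)<.02)&(b>.044)&(b<.062)&(W[:,2]>.3)&(W[:,2]<.36);print('ref upright top (.337)',np.percentile(W[h,2],[80,90,95]))
s=readout.sense();print(s['eef_pos'],s['ft_force'],s['finger_force'])
E
```

```text
slope [-0.0453573   0.12140592] handle top [0.1322232  0.13362488 0.13650163]
slope [-0.01719598  0.11844049] handle top [0.12773384 0.13012227 0.13689377]
slope [-0.0110689   0.11775157] handle top [0.1272897  0.13156238 0.13676541]
ref upright top (.337) [0.33629581 0.33773369 0.3382899 ]
[ 0.47100228 -0.01915745  0.09334117] [-3.61212936  3.12846356  9.61427382] 97.8567624092102
```

Emit:
drive_tool --steps "0.01 0 0 -0.002 0 0 0;0.01 0 0 0 0 0 0;0.01 0 0 0 0 0 0;0.01 0 0 0 0 0 0;0.01 0 0 0 0 0 0"

```text
clock: 16.02
eef_pos: [0.471, -0.0192, 0.0916]
ee_rot: [0.67, 0.742, 0.0, 0.0]
ft_force: [-4.9, 2.8, 13.2]
gripper_width: 0.252
finger_force: 98.1
```

```bash
python3 - <<'E'
from lev import *
for i in range(2):
    p,d=cap('side','s7%d'%i);meas(world('side',d))
s=readout.sense();print(s['eef_pos'],s['ft_force'],s['finger_force'],s['joint_vel'].round(4))
P=world('side',d).reshape(-1,3);a=(P[:,:2]-n)@ex;b=(P[:,:2]-n)@ey
k=(np.hypot(a,b)<.024)&(P[:,2]>.045)&(P[:,2]<.075);q=P[k];print(len(q),np.percentile(q[:,2],[10,50,90]),np.median(a[k]),np.median(b[k]))
E
```

```text
slope [-0.01285266  0.11770454] handle top [0.12500871 0.13167552 0.13614628]
slope [-0.00996844  0.11759424] handle top [0.12690885 0.13206833 0.1368938 ]
[ 0.47099019 -0.01915655  0.09157365] [-5.33378449  2.58846838 11.56832525] 98.07533383369446 [-0.     -0.0002 -0.0017 -0.0006  0.0007  0.0001]
121 [0.04918226 0.05920982 0.07031622] -0.0030399823543298147 0.01038343606849056
```

```bash
python3 -c "
from rig import r
print(r.sign_off())"
```

```text
the job is handed in; nothing more can be done
None
```

The job is handed in at about 16 s: the camera shows the housing home in the nest and the insert home in its bore. The arm is gripping the lever at an estimated 1.56 rad, pushing down about 12 N, with the foot on the insert; the sign-off gave no verdict.

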